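Find the rocking box cover and snap it home

ROBOT

A 6-joint arm with a two-finger parallel gripper is mounted at the origin on the work surface. World frame = base frame: x ahead of the robot, y to its left, z up, the work surface at z = 0. Lengths are in m, angles in rad, forces in N, time in s.
With the tool pointing down it reaches from about 0.35 to 0.975 m from the base axis. Payload 4.9 kg.
Tool frame: the origin (TCP) lies midway between the tips of the shut fingers; the grasp point (between the pads) lies 19 mm behind it; z points along the fingers, y is the direction in which the jaws open and shut (so a half turn about z gives the same grasp; the last joint's range is limited). The gripper opens to 85 mm and grips with 20 to 120 N. Pads are 22 mm wide; open, the fingers measure 114 mm over their backs; the gripper's body (76 mm by 85 mm) begins 54 mm behind the grasp point. The pads swing forward as they close: fully open they stand 13 mm farther back than shut.
Start: joints at [1.08, 0.053, 1.613, -0, 1.476, -0.119], TCP at [0.227, 0.582, 0.231] pointing down, gripper open.
Joint ranges: [-3.01, 3.01], [-1.01, 2.22], [0.06, 2.58], [-1.02, 4.17], [0.09, 2.62], [-3.14, 3.14]. Speed limits (rad/s): [2.57, 2.57, 3.14, 3.14, 3.14, 3.14].

INTERFACE

Orientations are given as a rotation vector (axis times angle).
In Python, from station import ctrl gives the robot as it stands.
- The arm moves only by the tool play_rows, never from a script. Its argument "motion" is a list that holds one entry, the list of rows, each a list of 7 numbers: the closure, from -1 (fully open) to 1 (shut), then the shift along the tool's x, y, z in cm, then the turn, a rotation vector about the tool's x, y, z in degrees. A call has 1 to 20 rows; each row is the pose to reach, as a shift and turn from the pose measured when the call began, along the tool's axes at that moment; what a row does not reach only later rows make up. A row lasts 1/8 s, in which the tool goes at most 62.5 mm and 10.7 degrees, less where a joint would pass 70% of its speed; a pose out of reach is approached as far as the arm can. A call with a gripper value outside its range is refused whole. The fingers move at their own pace and stop on an object; "newtons" is the grip in N (left out, the last holds). Time passes only in rows, so rows that repeat a pose let the fingers close. It gives the time, the measured TCP pose, the force and the opening at its end, in the units of the state.
- ctrl.get_obs(): the state, without advancing time (a new reading comes with each control period).
- ctrl.get_image(name): name is "side" or "top"; returns a dict with "color" (384x512x3 uint8, red, green, blue), "mtx" (3x3 intrinsics, pixels), "T" (4x4, takes a point from camera to world coordinates). Camera axes: x right, y up, looking along -z (the intrinsics and any distortion apply to the point x, -y, -z); pixel columns grow to the right and rows downward; lengths in m; the calibration is good to about 2 mm. A picture is of the moment at which its call begins. There is no depth.
- ctrl.finish_job(): hands the job in, once; it reports no verdict.
The state is a dict: "t": time; "q": joint angles; "dq": joint speeds; "effort": joint torques, N m; "tool_pos": TCP position; "tool_rot": TCP orientation; "contact_force": force on the tool from outside, world axes, zero at the start; "wrist_torque": the same for the moment, N m; "opening": finger opening in m.
Only numpy, scipy, OpenCV 4.12 (cv2) and the standard library are available. Lean on these libraries where they do the work, as an engineer would, in place of code of your own. Each camera call takes 0.05 s, during which the arm holds its last target.

TASK

Three of the four small box covers are snapped shut and one is not. With a fingertip, press gently on an end of the covers, one after another, until you find the one that rocks, then press that one firmly down on the boss in its middle until it is fully home and level. Only press: do not lift any cover, leave the other covers shut, crack nothing and leave the other things on the table where they are.

Things in the scene. Friction and masses are not known exactly. Their poses are not given: they have to be found in the camera images.
- cover_1: one of four identical blue covers, 126 mm (its x) by 86 mm (its y), on small green boxes. Origin: middle of its underside; x along the long side, z up. Round boss in the middle, 32 mm across, flat top 12 mm above the origin; on the long axis, 45 mm either side of the middle, low round thumb pads, 26 mm across, tops 6 mm above the origin. Plate 4 mm thick, with a skirt that hides the rim
- cover_2: as cover_1. The four boxes are fixed to the table on levelling feet, so the covers (about 90 mm above the table) differ in height by some mm. One of the four covers, at any of the four places, is not snapped home: it sits level and looks like the rest but stands 7 mm proud of its rim on its middle snap
- cover_3: as cover_1. The cover not snapped home rocks about its y axis: 3 N on a thumb pad makes that end dip about 5.5 mm and the other end rise, and it springs back level when let go. Pressing on its ends does not seat it
- cover_4: as cover_1. Pressing down on the middle boss of the cover not snapped home with more than about 9 N drives it 7 mm straight down, where it stops and stays. The three snapped covers do not give. Covers pulled up spring back. They crack above 60 N
- jar: bystander: small glass jar with a steel cap, 40 mm across, 55 mm tall, standing between the boxes; origin at the centre of its underside
- padlock: bystander: brass padlock lying flat between the boxes, about 65 x 42 x 18 mm; origin under the middle of its case
- tape_roll: bystander: roll of tape lying flat, 80 mm across, 45 mm tall; origin at the centre of its underside
- torch: bystander: aluminium pocket torch standing on its head, 32 mm across, 95 mm tall; origin at the centre of its underside
- carton: bystander: small cardboard carton, 70 x 110 x 50 mm; origin at the centre of its underside
- spray_can: bystander: small spray can, 52 mm across, 115 mm tall, standing; origin at the centre of its underside
- screwdriver: bystander: black-handled screwdriver lying down, 160 mm long; origin under its middle

How it is judged:
By the outcome, as a careful person would: the job done as asked, in the order asked, and still so for the second after the job is handed in, with the robot touching nothing.
It also fails if it takes over 58 s, if anything falls off the work surface, if the arm or the gripper's body presses on something with over 40 N, if the wrist force passes 120 N, or if a joint passes its speed limit or range.

## Working session

There is one attempt and no reset: what is moved stays moved. The work goes in short steps, Python scripts to look and compute and a tool call to move; the robot and the scene stay as the last step left them, time stands still between calls to the robot, and variables do not carry over. Pictures are saved under pics/ and viewed, and the job is handed in when it is done.

Besides the shell and the picture viewer there is one more tool, called after ">>>" by a JSON object that holds its "api" and its "payload", one argument or row to a line. play_rows: Moves the arm, as the interface text tells. Its arguments: {"type":"object","properties":{"motion":{"type":"array"},"newtons":{"type":"number"}},"required":["motion"]}

```bash
mkdir -p pics; cat > h.py <<'E'
from station import ctrl
import numpy as np, cv2
def snap(n,f):
    im=ctrl.get_image(n); cv2.imwrite(f'pics/{f}.png',im['color'][:,:,::-1]); np.savez(f'{f}.npz',**im); return im
def ray(f,u,v,z):
    d=np.load(f+'.npz'); K=d['mtx'];T=d['T']
    r=np.linalg.inv(K)@[u,v,1]; r=T[:3,:3]@(r*[1,-1,-1]); o=T[:3,3]
    return o+r*(z-o[2])/r[2]
def proj(f,P):
    d=np.load(f+'.npz'); K=d['mtx'];T=d['T']
    c=np.linalg.inv(T)@np.append(P,1); p=K@(c[:3]*[1,-1,-1]); return p[:2]/p[2]
E
python3 - <<'E'
from h import *
a=snap('top','top0'); b=snap('side','side0')
for m in (a,b): print(m.keys(), m['mtx'].round(1).tolist(), m['T'].round(3).tolist())
print(ctrl.get_obs())
E
```

```text
dict_keys(['color', 'mtx', 'T']) [[408.3, 0.0, 252.4], [0.0, 408.3, 188.6], [0.0, 0.0, 1.0]] [[0.019, 0.998, -0.052, 0.56], [-1.0, 0.018, -0.019, 0.037], [-0.018, 0.052, 0.998, 1.117], [0.0, 0.0, 0.0, 1.0]]
dict_keys(['color', 'mtx', 'T']) [[364.9, 0.0, 263.2], [0.0, 364.9, 187.4], [0.0, 0.0, 1.0]] [[-0.997, 0.063, -0.039, 0.577], [-0.074, -0.759, 0.647, 0.677], [0.011, 0.648, 0.762, 0.812], [0.0, 0.0, 0.0, 1.0]]
{'t': 0.1, 'q': array([ 1.08004456e+00,  5.33373136e-02,  1.61410584e+00, -1.04800811e-06,
        1.47600132e+00, -1.18960227e-01]), 'dq': array([ 0.00012193, -0.00048217, -0.00349045, -0.00139149,  0.00131022,
       -0.00061252]), 'effort': array([ 3.65999322e-04, -3.94904709e+01, -3.71364105e+01, -7.31076648e-05,
        3.92188944e-03,  7.08122457e-06]), 'tool_pos': array([0.22677256, 0.58182614, 0.23018752]), 'tool_rot': array([-5.80548042e-01, -3.08691996e+00,  2.77470892e-03]), 'contact_force': array([ 0.05447295,  1.03626452, -0.11349581]), 'wrist_torque': array([0.03014386, 0.01258003, 0.01537521]), 'opening': 0.08537933268560668}
```

```bash
ls pics
```

```text
side0.png
top0.png
```

View pics/top0.png

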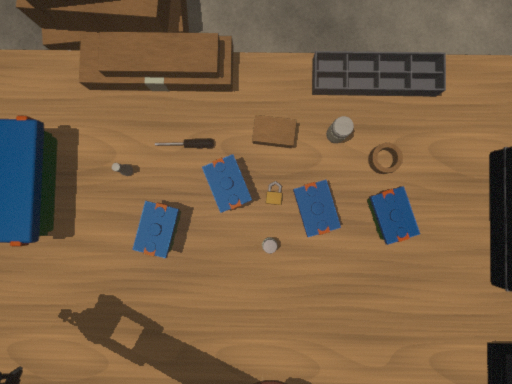

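View pics/side0.png

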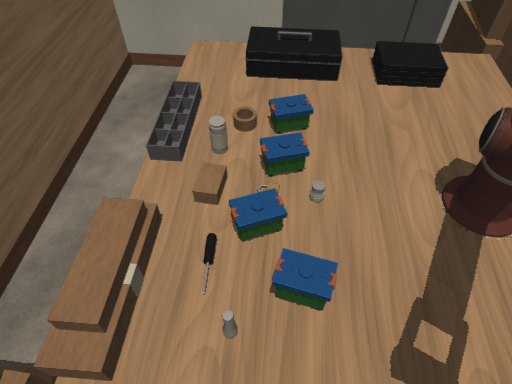

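```bash
python3 - <<'E'
from h import *
t=cv2.imread('pics/top0.png'); s=cv2.imread('pics/side0.png')
tiles=[cv2.resize(t[y-36:y+36,x-36:x+36],(288,288),interpolation=cv2.INTER_CUBIC) for x,y in [(157,230),(227,183),(317,208),(394,214)]]
t2=[cv2.resize(s[y-36:y+36,x-36:x+36],(288,288),interpolation=cv2.INTER_CUBIC) for x,y in [(305,276),(258,212),(284,152),(290,112)]]
im=np.vstack([np.hstack(tiles[:2]+[]),np.hstack(tiles[2:])]); cv2.imwrite('pics/tz.png',im)
im=np.vstack([np.hstack(t2[:2]),np.hstack(t2[2:])]); cv2.imwrite('pics/sz.png',im)
for n,im in(('top',t),('side',s)):
    hsv=cv2.cvtColor(im,cv2.COLOR_BGR2HSV)
    m=((hsv[...,0]>98)&(hsv[...,0]<120)&(hsv[...,1]>150)&(hsv[...,2]>80)).astype(np.uint8)
    k,l,st,c=cv2.connectedComponentsWithStats(m)
    for i in range(1,k):
        if 200<st[i,4]<4000:
            cn=cv2.findContours((l==i).astype(np.uint8),0,1)[0][0]
            print(n,st[i],c[i].round(1),cv2.minAreaRect(cn))
E
```

```text
top [210 163  36  40 452] [229.6 183.4] ((226.95689392089844, 184.23277282714844), (37.422340393066406, 31.513547897338867), 66.80140686035156)
top [ 295  182   44   53 1180] [317.9 208.4] ((316.86767578125, 208.27940368652344), (47.70890808105469, 33.10923767089844), 73.0724868774414)
top [ 372  188   47   55 1544] [394.7 215.2] ((394.5, 215.0), (49.647762298583984, 33.83637237548828), 71.56505584716797)
top [146 217  29  35 226] [160.3 233. ] ((157.99871826171875, 231.14779663085938), (25.884950637817383, 34.919586181640625), 14.534454345703125)
side [269  95  44  21 566] [290.2 104.6] ((290.43768310546875, 104.5843505859375), (16.910810470581055, 41.33754348754883), 81.46923065185547)
side [261 133  48  26 796] [283.9 145.3] ((284.272216796875, 145.0764617919922), (21.012737274169922, 44.987796783447266), 80.90972137451172)
side [ 229  189   58   38 1269] [256.9 207.2] ((257.4422912597656, 206.78846740722656), (28.065855026245117, 51.83412170410156), 74.74488067626953)
side [ 273  248   64   51 1960] [305.5 272.9] ((305.9376220703125, 272.6593017578125), (59.78929901123047, 36.369239807128906), 16.189205169677734)
```

View pics/tz.png

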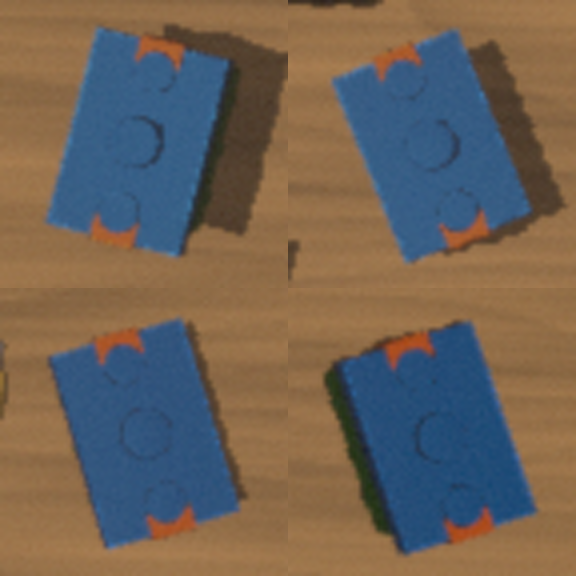

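View pics/sz.png

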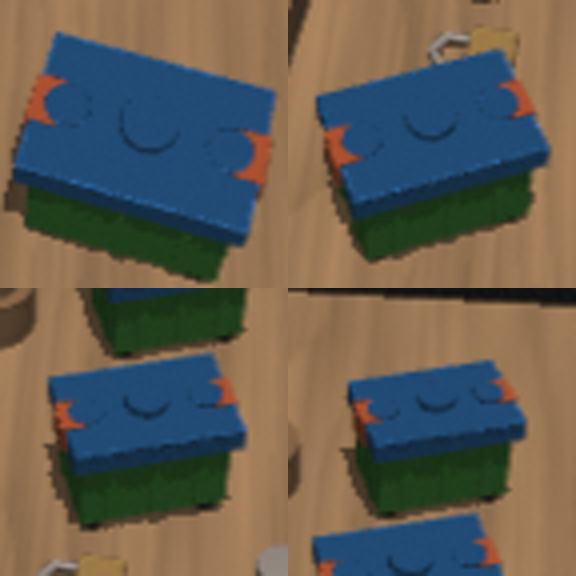

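```bash
cat > fit.py <<'E'
from h import *
from scipy.optimize import least_squares
D=[((121,194),[(98,28),(230,60),(182,256),(48,222)],(141,141),(269,240),(149,126)),
((191,147),[(45,78),(170,29),(243,212),(121,263)],(144,145),(222,176),(142,112)),
((281,172),[(50,68),(183,31),(240,222),(107,260)],(147,144),(248,116),(147,107)),
((358,178),[(54,75),(182,34),(249,224),(117,265)],(153,149),(254,76),(149,102))]
out=[]
for o,c,b,so,sb in D:
    o=np.array(o);so=np.array(so)
    C=[o+np.array(p)/4-.4 for p in c]; B=o+np.array(b)/4-.4; S=so+np.array(sb)/4-.4
    def pts(q):
        x,y,z,a=q; ca,sa=np.cos(a),np.sin(a)
        f=lambda X,Y,Z: np.array([x+ca*X-sa*Y,y+sa*X+ca*Y,z+Z])
        # image up=+x, right=-y
        cs=[f(.063,.043,.004),f(.063,-.043,.004),f(-.063,-.043,.004),f(-.063,.043,.004)]
        return cs,f(0,0,.012)
    def res(q):
        cs,bb=pts(q)
        return np.concatenate([proj('top0',p)-m for p,m in zip(cs,C)]+[proj('top0',bb)-B,proj('side0',bb)-S])
    g=ray('top0',*B,.1)
    r=least_squares(res,[g[0],g[1],.09,0.]); out.append(r.x)
    x,y,z,a=r.x; u=np.array([np.cos(a),np.sin(a)])
    print(r.x.round(4),np.degrees(a).round(1),'rms',np.sqrt(np.mean(r.fun**2)).round(2),'side res',r.fun[-2:].round(1),'pads',([x,y]+.045*u).round(4),([x,y]-.045*u).round(4),'r',np.hypot(x,y).round(3))
np.save('cov.npy',out)
E
python3 fit.py
```

```text
[ 0.5067  0.2985  0.0848 -0.2188] -12.5 rms 0.42 side res [-0.8 -0.1] pads [0.5506 0.2887] [0.4627 0.3082] r 0.588
[0.6262 0.1219 0.0821 0.4049] 23.2 rms 0.27 side res [-0.3  0. ] pads [0.6676 0.1396] [0.5848 0.1041] r 0.638
[ 0.5674 -0.1061  0.0835  0.2977] 17.1 rms 0.24 side res [-0.6 -0. ] pads [ 0.6105 -0.0929] [ 0.5244 -0.1193] r 0.577
[ 0.5534 -0.3012  0.0845  0.3284] 18.8 rms 0.3 side res [-0.5  0.2] pads [ 0.596  -0.2867] [ 0.5108 -0.3157] r 0.63
```

```bash
cat > d.py <<'E'
import sys
from h import *
from scipy.spatial.transform import Rotation as R
o=ctrl.get_obs(); M=R.from_rotvec(o['tool_rot']).as_matrix()
print('t',o['t'],'pos',o['tool_pos'].round(4),'F',o['contact_force'].round(2),'op',o['opening'])
print(M.round(4).tolist())
cov=np.load('cov.npy')
for i,(x,y,z,a) in enumerate(cov):
    for n,k in(('pad+',.045),('boss',0),('pad-',-.045)):
        P=np.array([x+k*np.cos(a),y+k*np.sin(a),z+(.012 if k==0 else .006)])
        print(i+1,n,P.round(4),'shift cm to 20mm above',(M.T@(P+[0,0,.02]-o['tool_pos'])*100).round(2))
E
python3 d.py
```

```text
t 0.1 pos [0.2268 0.5818 0.2302] F [ 0.05  1.04 -0.11] op 0.08537933268560668
[[-0.9317, 0.3633, -0.0009], [0.3633, 0.9317, -0.0016], [0.0002, -0.0018, -1.0]]
1 pad+ [0.5506 0.2887 0.0908] shift cm to 20mm above [-40.82 -15.52  11.96]
1 boss [0.5067 0.2985 0.0968] shift cm to 20mm above [-36.37 -16.21  11.37]
1 pad- [0.4627 0.3082 0.0908] shift cm to 20mm above [-31.93 -16.9   11.97]
2 pad+ [0.6676 0.1396 0.0881] shift cm to 20mm above [-57.14 -25.17  12.24]
2 boss [0.6262 0.1219 0.0941] shift cm to 20mm above [-53.93 -28.32  11.65]
2 pad- [0.5848 0.1041 0.0881] shift cm to 20mm above [-50.72 -31.47  12.26]
3 pad+ [ 0.6105 -0.0929  0.0895] shift cm to 20mm above [-60.26 -48.9   12.14]
3 boss [ 0.5674 -0.1061  0.0955] shift cm to 20mm above [-56.73 -51.69  11.55]
3 pad- [ 0.5244 -0.1193  0.0895] shift cm to 20mm above [-53.2  -54.48  12.15]
4 pad+ [ 0.596  -0.2867  0.0905] shift cm to 20mm above [-65.96 -67.48  12.08]
4 boss [ 0.5534 -0.3012  0.0965] shift cm to 20mm above [-62.52 -70.38  11.49]
4 pad- [ 0.5108 -0.3157  0.0905] shift cm to 20mm above [-59.07 -73.28  12.09]
```

>>> {"api": "play_rows", "payload": {
  "motion": [
    [[1, -5, -3, 2, 0, 0, 0], [1, -11, -6, 4, 0, 0, 0], [1, -17, -9, 6, 0, 0, 0], [1, -22, -12, 8, 0, 0, 0], [1, -27, -15, 8, 0, 0, 0], [1, -31.9, -16.9, 9, 0, 0, 0], [1, -31.9, -16.9, 11, 0, 0, 0], [1, -31.9, -16.9, 12, 0, 0, 0], [1, -31.9, -16.9, 12, 0, 0, 0], [1, -31.9, -16.9, 12, 0, 0, 0]]
  ]
}}

```text
t: 1.35
tool_pos: [0.4619, 0.3094, 0.1108]
tool_rot: [-0.577, -3.088, 0.002]
contact_force: [0.3, 1.2, 0.5]
opening: -0.0001
```

```bash
python3 d.py | grep -E "^t|^1"; python3 -c "
from h import *
s=snap('side','s1')['color'];cv2.imwrite('pics/s1z.png',cv2.resize(s[200:340,220:400,::-1],(720,560),interpolation=2))"
```

```text
t 1.35 pos [0.4619 0.3094 0.1108] F [0.26 1.2  0.47] op -0.00010223532280837419
1 pad+ [0.5506 0.2887 0.0908] shift cm to 20mm above [-9.02  1.27  0.01]
1 boss [0.5067 0.2985 0.0968] shift cm to 20mm above [-4.57  0.59 -0.59]
1 pad- [0.4627 0.3082 0.0908] shift cm to 20mm above [-0.12 -0.08  0.01]
```

View pics/s1z.png

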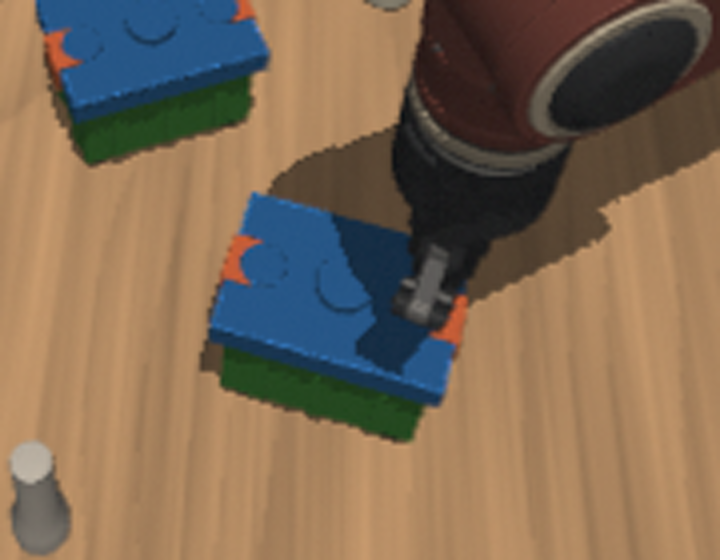

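>>> {"api": "play_rows", "payload": {
  "motion": [
    [[1, -0.1, -0.1, 1, 0, 0, 0], [1, -0.1, -0.1, 1.4, 0, 0, 0], [1, -0.1, -0.1, 1.4, 0, 0, 0]]
  ]
}}

```text
t: 1.78
tool_pos: [0.4624, 0.3081, 0.0967]
tool_rot: [-0.577, -3.088, 0.002]
contact_force: [-0.2, -0.3, 0.7]
opening: -0.0007
```

>>> {"api": "play_rows", "payload": {
  "motion": [
    [[1, 0, 0, 0.15, 0, 0, 0], [1, 0, 0, 0.3, 0, 0, 0]]
  ]
}}

```text
t: 2.02
tool_pos: [0.4625, 0.3082, 0.0939]
tool_rot: [-0.578, -3.088, 0.002]
contact_force: [-1.1, 0.2, 5.9]
opening: -0.0001
```

>>> {"api": "play_rows", "payload": {
  "motion": [
    [[1, 0, 0, 0.1, 0, 0, 0], [1, 0, 0, 0.2, 0, 0, 0]]
  ]
}}

```text
t: 2.28
tool_pos: [0.4626, 0.3083, 0.0937]
tool_rot: [-0.578, -3.087, 0.002]
contact_force: [-6.7, -2.4, 13.1]
opening: -0.0001
```

>>> {"api": "play_rows", "payload": {
  "motion": [
    [[1, 0, 0, -2, 0, 0, 0], [1, 0, 0, -4, 0, 0, 0]]
  ]
}}

```text
t: 2.52
tool_pos: [0.4627, 0.3082, 0.1343]
tool_rot: [-0.578, -3.087, 0.003]
contact_force: [0.5, -0.1, -0.0]
opening: 0.0001
```

```bash
python3 d.py | grep -E "^t|^2"
```

```text
t 2.525 pos [0.4627 0.3082 0.1343] F [ 0.46 -0.06 -0.  ] op 8.291929450390996e-05
2 pad+ [0.6676 0.1396 0.0881] shift cm to 20mm above [-25.2   -8.3    2.62]
2 boss [0.6262 0.1219 0.0941] shift cm to 20mm above [-21.98 -11.45   2.03]
2 pad- [0.5848 0.1041 0.0881] shift cm to 20mm above [-18.77 -14.6    2.63]
```

>>> {"api": "play_rows", "payload": {
  "motion": [
    [[1, -4.5, -3.5, 0, 0, 0, 0], [1, -9, -7, 0, 0, 0, 0], [1, -14, -11, 0, 0, 0, 0], [1, -18.8, -14.6, 0, 0, 0, 0], [1, -18.8, -14.6, 1.5, 0, 0, 0], [1, -18.8, -14.6, 3.4, 0, 0, 0], [1, -18.8, -14.6, 3.4, 0, 0, 0], [1, -18.8, -14.6, 3.4, 0, 0, 0]]
  ]
}}

```text
t: 3.52
tool_pos: [0.5845, 0.1052, 0.1001]
tool_rot: [-0.575, -3.087, 0.003]
contact_force: [-0.0, 0.3, 0.8]
opening: 0.0001
```

>>> {"api": "play_rows", "payload": {
  "motion": [
    [[1, 0, 0, 0.15, 0, 0, 0], [1, 0, 0, 0.3, 0, 0, 0]]
  ]
}}

```text
t: 3.78
tool_pos: [0.5847, 0.1058, 0.0977]
tool_rot: [-0.574, -3.088, 0.002]
contact_force: [1.2, -0.4, -0.1]
opening: 0.0002
```

>>> {"api": "play_rows", "payload": {
  "motion": [
    [[1, 0, 0, 0.1, 0, 0, 0], [1, 0, 0, 0.2, 0, 0, 0]]
  ]
}}

```text
t: 4.03
tool_pos: [0.5847, 0.1058, 0.0958]
tool_rot: [-0.573, -3.089, 0.002]
contact_force: [-0.1, 0.7, 0.2]
opening: -0.0003
```

>>> {"api": "play_rows", "payload": {
  "motion": [
    [[1, 0, 0, 0.1, 0, 0, 0], [1, 0, 0, 0.2, 0, 0, 0]]
  ]
}}

```text
t: 4.28
tool_pos: [0.5848, 0.1057, 0.0938]
tool_rot: [-0.574, -3.089, 0.002]
contact_force: [0.2, 0.4, 0.2]
opening: -0.0001
```

>>> {"api": "play_rows", "payload": {
  "motion": [
    [[1, 0, -0.1, 0.1, 0, 0, 0], [1, 0, -0.15, 0.2, 0, 0, 0]]
  ]
}}

```text
t: 4.53
tool_pos: [0.5842, 0.1042, 0.0917]
tool_rot: [-0.574, -3.088, 0.002]
contact_force: [0.7, -0.1, -0.4]
opening: 0.0002
```

>>> {"api": "play_rows", "payload": {
  "motion": [
    [[1, 0, 0, 0.1, 0, 0, 0], [1, 0, 0, 0.2, 0, 0, 0]]
  ]
}}

```text
t: 4.78
tool_pos: [0.5842, 0.1042, 0.0898]
tool_rot: [-0.574, -3.088, 0.002]
contact_force: [-2.6, -0.1, 3.9]
opening: -0.0
```

>>> {"api": "play_rows", "payload": {
  "motion": [
    [[1, 0, 0, 0.1, 0, 0, 0], [1, 0, 0, 0.2, 0, 0, 0]]
  ]
}}

```text
t: 5.03
tool_pos: [0.5843, 0.1042, 0.0897]
tool_rot: [-0.574, -3.088, 0.003]
contact_force: [-6.5, -0.4, 13.9]
opening: 0.0001
```

Cover 2 is firm as well (contact at 0.090). Next is cover 3.

>>> {"api": "play_rows", "payload": {
  "motion": [
    [[1, 0, 0, -2, 0, 0, 0], [1, 0, 0, -4, 0, 0, 0]]
  ]
}}

```text
t: 5.28
tool_pos: [0.5843, 0.1043, 0.1303]
tool_rot: [-0.574, -3.088, 0.003]
contact_force: [-0.4, 0.1, -0.2]
opening: -0.0003
```

```bash
python3 d.py | grep -E "^t|^3"
```

```text
t 5.275 pos [0.5843 0.1043 0.1303] F [-0.44  0.12 -0.17] op -0.00032165098246212564
3 pad+ [ 0.6105 -0.0929  0.0895] shift cm to 20mm above [ -9.52 -17.46   2.1 ]
3 boss [ 0.5674 -0.1061  0.0955] shift cm to 20mm above [ -5.98 -20.24   1.51]
3 pad- [ 0.5244 -0.1193  0.0895] shift cm to 20mm above [ -2.44 -23.01   2.12]
```

>>> {"api": "play_rows", "payload": {
  "motion": [
    [[1, -0.5, -5, 0, 0, 0, 0], [1, -1, -10, 0, 0, 0, 0], [1, -1.5, -15, 0, 0, 0, 0], [1, -2, -20, 0, 0, 0, 0], [1, -2.4, -23, 0, 0, 0, 0], [1, -2.4, -23, 1.5, 0, 0, 0], [1, -2.4, -23, 3, 0, 0, 0], [1, -2.4, -23, 3, 0, 0, 0], [1, -2.4, -23, 3, 0, 0, 0]]
  ]
}}

```text
t: 6.4
tool_pos: [0.5242, -0.1181, 0.1004]
tool_rot: [-0.571, -3.088, 0.003]
contact_force: [0.3, 0.4, 0.9]
opening: -0.0
```

>>> {"api": "play_rows", "payload": {
  "motion": [
    [[1, 0, 0, 0.15, 0, 0, 0], [1, 0, 0, 0.3, 0, 0, 0]]
  ]
}}

```text
t: 6.65
tool_pos: [0.5246, -0.1179, 0.0978]
tool_rot: [-0.57, -3.088, 0.003]
contact_force: [0.2, 0.1, 0.4]
opening: -0.0002
```

>>> {"api": "play_rows", "payload": {
  "motion": [
    [[1, 0, 0, 0.1, 0, 0, 0], [1, 0, 0, 0.2, 0, 0, 0]]
  ]
}}

```text
t: 6.9
tool_pos: [0.5246, -0.1179, 0.0958]
tool_rot: [-0.57, -3.089, 0.003]
contact_force: [0.3, 0.4, -0.3]
opening: 0.0003
```

>>> {"api": "play_rows", "payload": {
  "motion": [
    [[1, 0, 0, 0.1, 0, 0, 0], [1, 0, 0, 0.2, 0, 0, 0]]
  ]
}}

```text
t: 7.15
tool_pos: [0.5247, -0.118, 0.0938]
tool_rot: [-0.571, -3.089, 0.003]
contact_force: [0.9, 0.2, -0.1]
opening: 0.0001
```

>>> {"api": "play_rows", "payload": {
  "motion": [
    [[1, 0, -0.1, 0.1, 0, 0, 0], [1, 0, -0.1, 0.2, 0, 0, 0]]
  ]
}}

```text
t: 7.4
tool_pos: [0.5243, -0.119, 0.0917]
tool_rot: [-0.571, -3.089, 0.003]
contact_force: [0.8, 1.0, -0.4]
opening: -0.0001
```

>>> {"api": "play_rows", "payload": {
  "motion": [
    [[1, 0, 0, 0.1, 0, 0, 0], [1, 0, 0, 0.2, 0, 0, 0]]
  ]
}}

```text
t: 7.65
tool_pos: [0.5243, -0.119, 0.0915]
tool_rot: [-0.57, -3.088, 0.003]
contact_force: [-6.4, 2.3, 14.0]
opening: -0.0
```

>>> {"api": "play_rows", "payload": {
  "motion": [
    [[1, 0, 0, 0.1, 0, 0, 0], [1, 0, 0, 0.1, 0, 0, 0]]
  ]
}}

```text
t: 7.9
tool_pos: [0.5244, -0.119, 0.0916]
tool_rot: [-0.57, -3.087, 0.003]
contact_force: [-3.9, 0.5, 6.7]
opening: -0.0001
```

Cover 3 is firm (contact at 0.0916). Cover 4 gets the same check.

>>> {"api": "play_rows", "payload": {
  "motion": [
    [[1, 0, 0, -2, 0, 0, 0], [1, 0, 0, -4, 0, 0, 0]]
  ]
}}

```text
t: 8.15
tool_pos: [0.5243, -0.1189, 0.132]
tool_rot: [-0.57, -3.087, 0.003]
contact_force: [0.4, 0.1, 0.6]
opening: 0.0002
```

```bash
python3 d.py | grep -E "^t|^4"
```

```text
t 8.15 pos [ 0.5243 -0.1189  0.132 ] F [0.42 0.07 0.59] op 0.0001672732540072375
4 pad+ [ 0.596  -0.2867  0.0905] shift cm to 20mm above [-12.69 -13.1    2.15]
4 boss [ 0.5534 -0.3012  0.0965] shift cm to 20mm above [ -9.23 -15.98   1.57]
4 pad- [ 0.5108 -0.3157  0.0905] shift cm to 20mm above [ -5.77 -18.86   2.18]
```

>>> {"api": "play_rows", "payload": {
  "motion": [
    [[1, -1.4, -4.7, 0, 0, 0, 0], [1, -2.8, -9.4, 0, 0, 0, 0], [1, -4.3, -14.1, 0, 0, 0, 0], [1, -5.8, -18.9, 0, 0, 0, 0], [1, -5.8, -18.9, 1.5, 0, 0, 0], [1, -5.8, -18.9, 3, 0, 0, 0], [1, -5.8, -18.9, 3, 0, 0, 0], [1, -5.8, -18.9, 3, 0, 0, 0]]
  ]
}}

```text
t: 9.15
tool_pos: [0.5111, -0.3151, 0.1022]
tool_rot: [-0.568, -3.087, 0.002]
contact_force: [-0.8, 0.6, 0.6]
opening: -0.0
```

>>> {"api": "play_rows", "payload": {
  "motion": [
    [[1, 0, 0, 0.15, 0, 0, 0], [1, 0, 0, 0.3, 0, 0, 0]]
  ]
}}

```text
t: 9.4
tool_pos: [0.5115, -0.3149, 0.0997]
tool_rot: [-0.567, -3.088, 0.003]
contact_force: [0.5, 0.2, -0.3]
opening: -0.0003
```

>>> {"api": "play_rows", "payload": {
  "motion": [
    [[1, 0, 0, 0.1, 0, 0, 0], [1, 0, 0, 0.2, 0, 0, 0]]
  ]
}}

```text
t: 9.65
tool_pos: [0.5116, -0.3149, 0.0978]
tool_rot: [-0.567, -3.089, 0.003]
contact_force: [-0.3, 0.8, 0.2]
opening: 0.0003
```

>>> {"api": "play_rows", "payload": {
  "motion": [
    [[1, 0, 0, 0.1, 0, 0, 0], [1, 0, 0, 0.2, 0, 0, 0]]
  ]
}}

```text
t: 9.9
tool_pos: [0.5116, -0.315, 0.0957]
tool_rot: [-0.567, -3.088, 0.003]
contact_force: [0.2, -0.3, 0.0]
opening: 0.0002
```

>>> {"api": "play_rows", "payload": {
  "motion": [
    [[1, 0, 0, 0.1, 0, 0, 0], [1, 0, 0, 0.2, 0, 0, 0]]
  ]
}}

```text
t: 10.15
tool_pos: [0.5115, -0.315, 0.0936]
tool_rot: [-0.567, -3.088, 0.003]
contact_force: [0.3, 0.1, -0.1]
opening: 0.0003
```

>>> {"api": "play_rows", "payload": {
  "motion": [
    [[1, 0, 0, 0.1, 0, 0, 0], [1, 0, 0, 0.1, 0, 0, 0]]
  ]
}}

```text
t: 10.4
tool_pos: [0.5115, -0.3149, 0.0924]
tool_rot: [-0.567, -3.088, 0.003]
contact_force: [0.3, 0.0, -0.7]
opening: -0.0
```

>>> {"api": "play_rows", "payload": {
  "motion": [
    [[1, 0, 0, 0.1, 0, 0, 0], [1, 0, 0, 0.1, 0, 0, 0]]
  ]
}}

```text
t: 10.65
tool_pos: [0.5114, -0.3149, 0.0913]
tool_rot: [-0.567, -3.088, 0.003]
contact_force: [0.4, -0.7, 0.1]
opening: -0.0001
```

>>> {"api": "play_rows", "payload": {
  "motion": [
    [[1, 0, 0, 0.1, 0, 0, 0], [1, 0, 0, 0.1, 0, 0, 0]]
  ]
}}

```text
t: 10.9
tool_pos: [0.5113, -0.3149, 0.0902]
tool_rot: [-0.567, -3.088, 0.003]
contact_force: [-0.1, 0.3, -0.4]
opening: -0.0001
```

>>> {"api": "play_rows", "payload": {
  "motion": [
    [[1, 0, 0, 0.1, 0, 0, 0], [1, 0, 0, 0.1, 0, 0, 0]]
  ]
}}

```text
t: 11.15
tool_pos: [0.5115, -0.315, 0.0896]
tool_rot: [-0.567, -3.088, 0.003]
contact_force: [-0.5, 0.8, 2.9]
opening: -0.0
```

>>> {"api": "play_rows", "payload": {
  "motion": [
    [[1, 0, 0, 0.1, 0, 0, 0], [1, 0, 0, 0.1, 0, 0, 0]]
  ]
}}

```text
t: 11.4
tool_pos: [0.5115, -0.315, 0.0895]
tool_rot: [-0.567, -3.088, 0.003]
contact_force: [-2.0, 1.9, 6.2]
opening: -0.0001
```

```bash
python3 -c "
from h import *
s=snap('side','s4')['color'];a=cv2.resize(s[80:140,250:330,::-1],(400,300),interpolation=2)
b=cv2.resize(cv2.imread('pics/side0.png')[80:140,250:330],(400,300),interpolation=2)
t=snap('top','t4')['color'];c=cv2.resize(t[180:255,345:445,::-1],(400,300),interpolation=2)
d=cv2.resize(cv2.imread('pics/top0.png')[180:255,345:445],(400,300),interpolation=2)
cv2.imwrite('pics/c4.png',np.vstack([np.hstack([b,a]),np.hstack([d,c])]))"
```

```text
(no output)
```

View pics/c4.png

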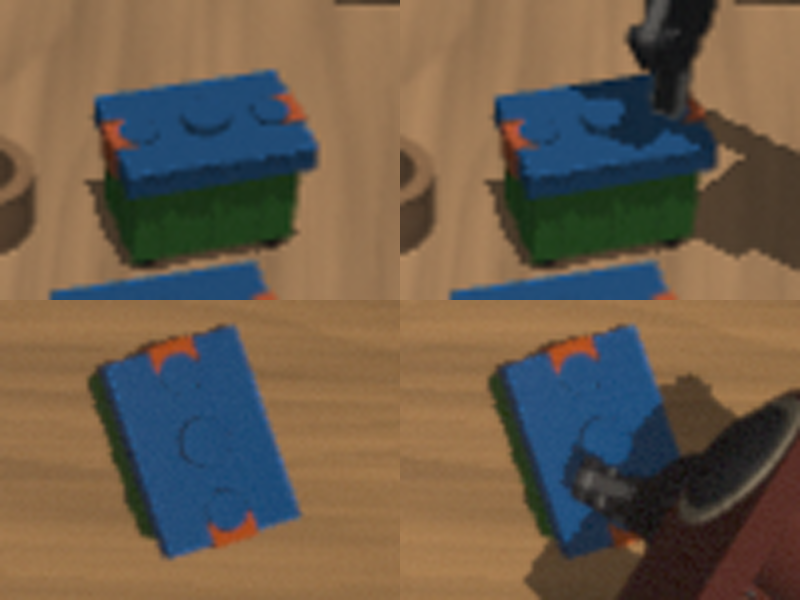

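Picture: the tip is on cover 4's pad and the cover hasn't tilted (far pad at the same place as before), so cover 4 is firm. On cover 1 I came down fast near contact and could have missed a dip, so I'll repeat that one in finer steps.

>>> {"api": "play_rows", "payload": {
  "motion": [
    [[1, 0, 0, -2.5, 0, 0, 0], [1, 0, 0, -5.5, 0, 0, 0]]
  ]
}}

```text
t: 11.75
tool_pos: [0.511, -0.3144, 0.144]
tool_rot: [-0.567, -3.086, 0.001]
contact_force: [0.7, 0.5, -0.3]
opening: -0.0
```

```bash
python3 d.py | grep -E "^t|^1"
```

```text
t 11.75 pos [ 0.511  -0.3144  0.144 ] F [ 0.65  0.5  -0.34] op -4.896737396396028e-05
1 pad+ [0.5506 0.2887 0.0908] shift cm to 20mm above [17.71 57.79  3.3 ]
1 boss [0.5067 0.2985 0.0968] shift cm to 20mm above [22.17 57.14  2.72]
1 pad- [0.4627 0.3082 0.0908] shift cm to 20mm above [26.62 56.5   3.33]
```

>>> {"api": "play_rows", "payload": {
  "motion": [
    [[1, 2.5, 5.3, 0, 0, 0, 0], [1, 5, 10.6, 0, 0, 0, 0], [1, 7.5, 15.9, 0, 0, 0, 0], [1, 10, 21.2, 0, 0, 0, 0], [1, 12.5, 26.5, 0, 0, 0, 0], [1, 15, 31.8, 0, 0, 0, 0], [1, 17.5, 37.1, 0, 0, 0, 0], [1, 20, 42.4, 0, 0, 0, 0], [1, 22.5, 47.7, 0, 0, 0, 0], [1, 25, 53, 0, 0, 0, 0], [1, 26.6, 56.5, 0, 0, 0, 0], [1, 26.6, 56.5, 2, 0, 0, 0], [1, 26.6, 56.5, 3.7, 0, 0, 0], [1, 26.6, 56.5, 3.7, 0, 0, 0], [1, 26.6, 56.5, 3.7, 0, 0, 0]]
  ]
}}

```text
t: 13.62
tool_pos: [0.4632, 0.3072, 0.1069]
tool_rot: [-0.569, -3.085, 0.002]
contact_force: [-0.1, 0.7, -0.3]
opening: -0.0
```

```bash
python3 d.py | grep -E "^t|^1 pad-"
```

```text
t 13.625 pos [0.4632 0.3072 0.1069] F [-0.15  0.69 -0.3 ] op -4.508612194151817e-06
1 pad- [0.4627 0.3082 0.0908] shift cm to 20mm above [ 0.08  0.07 -0.38]
```

>>> {"api": "play_rows", "payload": {
  "motion": [
    [[1, 0.05, 0.05, 0.2, 0, 0, 0], [1, 0.05, 0.05, 0.4, 0, 0, 0], [1, 0.05, 0.05, 0.5, 0, 0, 0]]
  ]
}}

```text
t: 14.0
tool_pos: [0.463, 0.3079, 0.1021]
tool_rot: [-0.569, -3.086, 0.001]
contact_force: [-0.2, -0.5, 0.3]
opening: -0.0004
```

>>> {"api": "play_rows", "payload": {
  "motion": [
    [[1, 0, 0, 0.1, 0, 0, 0], [1, 0, 0, 0.1, 0, 0, 0]]
  ]
}}

```text
t: 14.25
tool_pos: [0.463, 0.3079, 0.101]
tool_rot: [-0.569, -3.086, 0.001]
contact_force: [-0.3, 0.5, -0.5]
opening: -0.0
```

>>> {"api": "play_rows", "payload": {
  "motion": [
    [[1, 0, 0, 0.1, 0, 0, 0], [1, 0, 0, 0.1, 0, 0, 0]]
  ]
}}

```text
t: 14.5
tool_pos: [0.4629, 0.3079, 0.0999]
tool_rot: [-0.569, -3.086, 0.001]
contact_force: [0.1, 1.0, 0.1]
opening: 0.0002
```

>>> {"api": "play_rows", "payload": {
  "motion": [
    [[1, 0, 0, 0.1, 0, 0, 0], [1, 0, 0, 0.1, 0, 0, 0]]
  ]
}}

```text
t: 14.75
tool_pos: [0.4628, 0.3079, 0.0988]
tool_rot: [-0.569, -3.085, 0.002]
contact_force: [-0.6, 0.1, -0.9]
opening: -0.0001
```

>>> {"api": "play_rows", "payload": {
  "motion": [
    [[1, 0, 0, 0.1, 0, 0, 0], [1, 0, 0, 0.1, 0, 0, 0]]
  ]
}}

```text
t: 15.0
tool_pos: [0.4628, 0.3079, 0.0977]
tool_rot: [-0.569, -3.085, 0.002]
contact_force: [0.2, -0.1, 0.2]
opening: 0.0001
```

>>> {"api": "play_rows", "payload": {
  "motion": [
    [[1, 0, 0, 0.1, 0, 0, 0], [1, 0, 0, 0.1, 0, 0, 0]]
  ]
}}

```text
t: 15.25
tool_pos: [0.4628, 0.3079, 0.0967]
tool_rot: [-0.569, -3.085, 0.002]
contact_force: [0.0, 0.4, 0.5]
opening: -0.0001
```

>>> {"api": "play_rows", "payload": {
  "motion": [
    [[1, 0, 0, 0.1, 0, 0, 0], [1, 0, 0, 0.1, 0, 0, 0]]
  ]
}}

```text
t: 15.5
tool_pos: [0.4627, 0.3079, 0.0957]
tool_rot: [-0.569, -3.085, 0.002]
contact_force: [-1.1, 0.7, 0.8]
opening: -0.0001
```

```bash
python3 -c "
from h import *
s=snap('side','s5')['color']
b=np.load('s1.npz')['color']
f=lambda x:cv2.resize(x[235:315,260:350,::-1],(396,352),interpolation=2)
cv2.imwrite('pics/c5.png',np.hstack([f(b),f(s)]))"
```

```text
(no output)
```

View pics/c5.png

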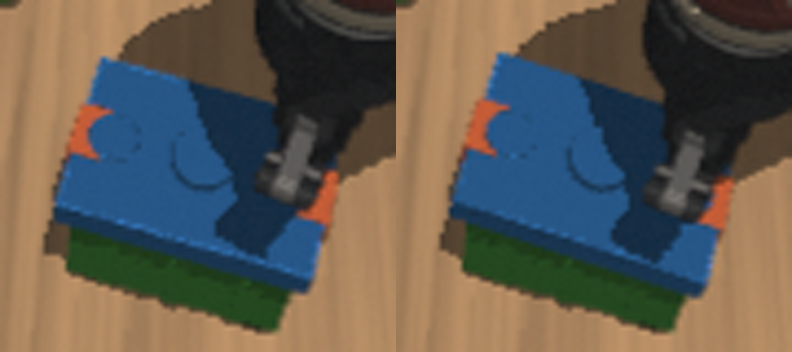

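Compared with the earlier picture, cover 1 is now tilted. Its far end is about 1 px (4 zoomed px) higher and the pressed end lower, so it rocks. One more small press should confirm it.

>>> {"api": "play_rows", "payload": {
  "motion": [
    [[1, 0, 0, 0.1, 0, 0, 0], [1, 0, 0, 0.15, 0, 0, 0]]
  ]
}}

```text
t: 15.8
tool_pos: [0.4627, 0.308, 0.0943]
tool_rot: [-0.569, -3.085, 0.001]
contact_force: [-1.3, -0.6, 1.7]
opening: -0.0004
```

```bash
python3 -c "
from h import *
s=snap('side','s6')['color']
b=np.load('side0.npz')['color']
f=lambda x:cv2.resize(x[235:315,260:350,::-1],(396,352),interpolation=2)
cv2.imwrite('pics/c6.png',np.hstack([f(b),f(s)]))"
```

```text
(no output)
```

View pics/c6.png

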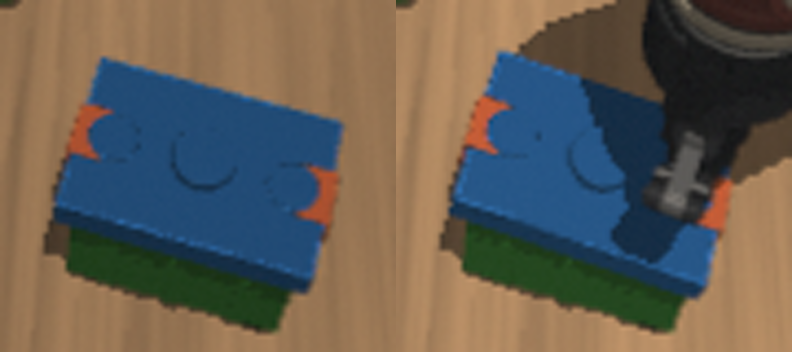

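Cover 1 rocks: its far pad rose and the near end dipped under about 2 N. I'll lift off and move to its boss.

>>> {"api": "play_rows", "payload": {
  "motion": [
    [[1, 0, 0, -1.5, 0, 0, 0], [1, 0, 0, -3, 0, 0, 0], [1, 0, 0, -3, 0, 0, 0]]
  ]
}}

```text
t: 16.23
tool_pos: [0.4644, 0.3087, 0.1269]
tool_rot: [-0.57, -3.089, -0.003]
contact_force: [0.1, 0.7, -0.1]
opening: 0.0003
```

```bash
python3 d.py | grep -E "^t|^1"; python3 - <<'E'
from h import *
b=np.load('cov.npy')[0]
for z in(.097,.105): 
    u=proj('top0',[b[0],b[1],.0968]); print(ray('top0',*u,z))
E
```

```text
t 16.225 pos [0.4644 0.3087 0.1269] F [ 0.07  0.69 -0.13] op 0.00025516358372192077
1 pad+ [0.5506 0.2887 0.0908] shift cm to 20mm above [-8.77  1.21  1.61]
1 boss [0.5067 0.2985 0.0968] shift cm to 20mm above [-4.32  0.56  1.01]
1 pad- [0.4627 0.3082 0.0908] shift cm to 20mm above [ 0.14 -0.1   1.62]
[0.50666905 0.2984141  0.097     ]
[0.50708365 0.2963653  0.105     ]
```

>>> {"api": "play_rows", "payload": {
  "motion": [
    [[1, -2.2, 0.2, 0, 0, 0, 0], [1, -4.4, 0.4, 0, 0, 0, 0], [1, -4.4, 0.4, 0.8, 0, 0, 0], [1, -4.4, 0.4, 1.4, 0, 0, 0], [1, -4.4, 0.4, 1.4, 0, 0, 0], [1, -4.4, 0.4, 1.4, 0, 0, 0]]
  ]
}}

```text
t: 16.98
tool_pos: [0.5064, 0.2969, 0.1127]
tool_rot: [-0.569, -3.089, -0.003]
contact_force: [0.4, 0.6, -0.2]
opening: -0.0002
```

```bash
python3 -c "
from h import *
s=snap('side','s7')['color']
t=snap('top','t7')['color']
f=lambda x:cv2.resize(x[:,:,::-1],(396,352),interpolation=2)
cv2.imwrite('pics/c7.png',np.hstack([f(s[235:315,260:350]),f(t[190:270,112:202])]))"
```

```text
(no output)
```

View pics/c7.png

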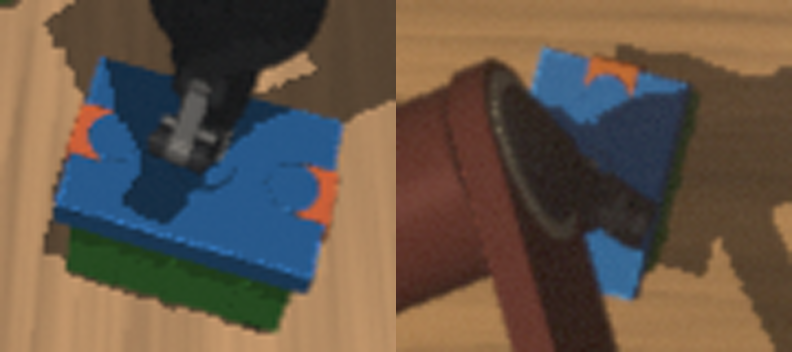

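```bash
python3 - <<'E'
from h import *
o=ctrl.get_obs();p=o['tool_pos'];print(p)
s=cv2.resize(np.load('s7.npz')['color'][235:315,260:350,::-1],(396,352),interpolation=2)
t=cv2.resize(np.load('t7.npz')['color'][190:270,112:202,::-1],(396,352),interpolation=2)
for P,c in((p,(0,255,255)),(p+[0,0,.06],(0,128,255)),([.507,.2968,.1045],(0,0,255))):
    u=(proj('side0',P)-[260,235]+.5)*4.4; v=(proj('top0',P)-[112,190]+.5)*4.4
    print(u,v)
    cv2.circle(s,tuple(u.astype(int)),3,c,-1);cv2.circle(t,tuple(v.astype(int)),3,c,-1)
cv2.imwrite('pics/c8.png',np.hstack([s,t]))
E
```

```text
[0.50676603 0.29697007 0.11317607]
[203.59688515 141.7554748 ] [185.99506461 175.89624517]
[216.83231819  78.03949245] [156.42165492 181.33879178]
[201.32934302 150.00250038] [190.29496422 174.75202651]
```

View pics/c8.png

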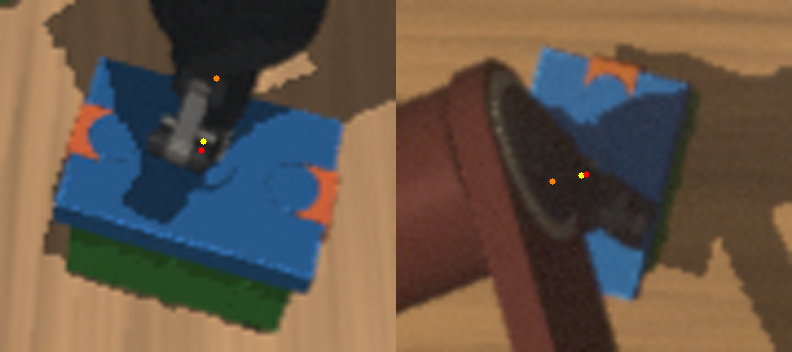

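The TCP projects onto the boss in both views: side zoom (203,142) against boss (201,150), and top zoom (582,176) against (586,175). Now I'll press.

>>> {"api": "play_rows", "payload": {
  "motion": [
    [[1, 0, 0, 0.3, 0, 0, 0], [1, 0, 0, 0.6, 0, 0, 0], [1, 0, 0, 0.8, 0, 0, 0], [1, 0, 0, 0.9, 0, 0, 0]]
  ]
}}

```text
t: 17.58
tool_pos: [0.5068, 0.297, 0.1047]
tool_rot: [-0.569, -3.089, -0.003]
contact_force: [-3.0, -0.5, 6.1]
opening: -0.0003
```

>>> {"api": "play_rows", "payload": {
  "motion": [
    [[1, 0, 0, 0.1, 0, 0, 0], [1, 0, 0, 0.2, 0, 0, 0]]
  ]
}}

```text
t: 17.82
tool_pos: [0.5069, 0.297, 0.1039]
tool_rot: [-0.569, -3.089, -0.002]
contact_force: [-2.8, -2.4, 6.6]
opening: 0.0001
```

>>> {"api": "play_rows", "payload": {
  "motion": [
    [[1, 0, 0, 0.1, 0, 0, 0], [1, 0, 0, 0.2, 0, 0, 0]]
  ]
}}

```text
t: 18.08
tool_pos: [0.5069, 0.297, 0.1031]
tool_rot: [-0.569, -3.089, -0.002]
contact_force: [-3.4, -1.1, 6.7]
opening: -0.0002
```

>>> {"api": "play_rows", "payload": {
  "motion": [
    [[1, 0, 0, 0.1, 0, 0, 0], [1, 0, 0, 0.2, 0, 0, 0]]
  ]
}}

```text
t: 18.32
tool_pos: [0.5069, 0.297, 0.1023]
tool_rot: [-0.568, -3.088, -0.002]
contact_force: [-3.5, -2.1, 6.4]
opening: -0.0003
```

It's going down. I'll keep pressing to the stop.

>>> {"api": "play_rows", "payload": {
  "motion": [
    [[1, 0, 0, 0.2, 0, 0, 0], [1, 0, 0, 0.4, 0, 0, 0], [1, 0, 0, 0.5, 0, 0, 0]]
  ]
}}

```text
t: 18.7
tool_pos: [0.5069, 0.297, 0.0984]
tool_rot: [-0.568, -3.088, -0.001]
contact_force: [-4.4, -1.7, 7.4]
opening: 0.0001
```

>>> {"api": "play_rows", "payload": {
  "motion": [
    [[1, 0, 0, 0.2, 0, 0, 0], [1, 0, 0, 0.3, 0, 0, 0], [1, 0, 0, 0.3, 0, 0, 0]]
  ]
}}

```text
t: 19.08
tool_pos: [0.5067, 0.297, 0.0977]
tool_rot: [-0.568, -3.087, 0.0]
contact_force: [-7.0, -3.1, 12.1]
opening: -0.0001
```

>>> {"api": "play_rows", "payload": {
  "motion": [
    [[1, 0, 0, 0.2, 0, 0, 0], [1, 0, 0, 0.35, 0, 0, 0], [1, 0, 0, 0.35, 0, 0, 0]]
  ]
}}

```text
t: 19.45
tool_pos: [0.5068, 0.297, 0.0977]
tool_rot: [-0.567, -3.086, 0.002]
contact_force: [-9.0, -3.8, 18.2]
opening: -0.0002
```

It hit the stop 7 mm down, at 18 N, and no longer gives. I'll retreat and look.

>>> {"api": "play_rows", "payload": {
  "motion": [
    [[1, 0, 0, -2, 0, 0, 0], [1, 0, 0, -4, 0, 0, 0], [1, 0, 0, -8, 0, 0, 0], [1, 5, 4, -11, 0, 0, 0], [1, 10, 7, -12, 0, 0, 0], [1, 15, 10, -12, 0, 0, 0], [1, 20, 13, -12, 0, 0, 0], [1, 25, 15, -12, 0, 0, 0], [1, 25, 15, -12, 0, 0, 0], [1, 25, 15, -12, 0, 0, 0]]
  ]
}}

```text
t: 20.7
tool_pos: [0.327, 0.5261, 0.2184]
tool_rot: [-0.567, -3.087, 0.002]
contact_force: [0.4, 0.1, 0.6]
opening: -0.0001
```

```bash
python3 -c "
from h import *
s=snap('side','s9')['color'];t=snap('top','t9')['color']
b=np.load('side0.npz')['color']
f=lambda x:cv2.resize(x[235:315,260:350,::-1],(396,352),interpolation=2)
cv2.imwrite('pics/c9.png',np.hstack([f(b),f(s)]))
d=cv2.absdiff(cv2.cvtColor(b,7),cv2.cvtColor(s,7));cv2.imwrite('pics/d9.png',np.minimum(d.astype(int)*3,255).astype(np.uint8))
print(ctrl.get_obs()['tool_pos'],ctrl.get_obs()['contact_force'])"
```

```text
[0.3278239  0.52548201 0.2183531 ] [-0.73579669 -1.49694288  0.46235767]
```

View pics/c9.png

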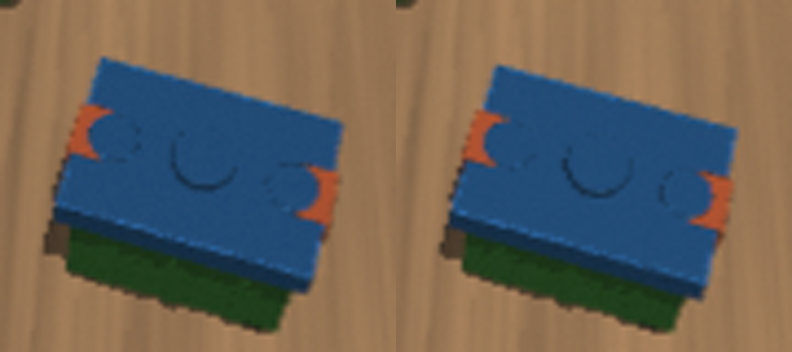

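View pics/d9.png

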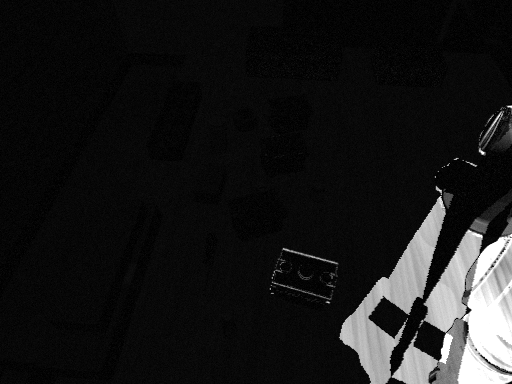

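View pics/t9.png

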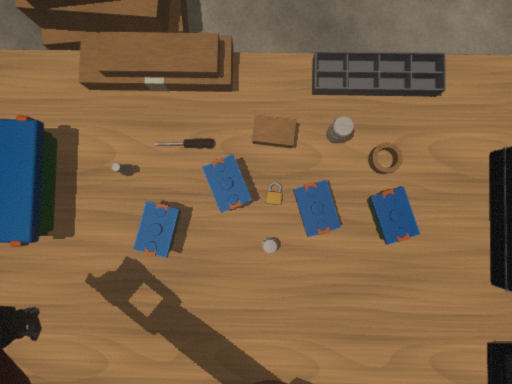

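Apart from the arm and its shadow, only cover 1 changed in the side view. All its edges are about 7–8 zoomed px lower, both ends alike, so it is level and home. The other covers and bystanders haven't moved, so I'll hand in.

```bash
python3 -c "
from station import ctrl
print(ctrl.finish_job())"
```

```text
the job is handed in; nothing more can be done
None
```

Cover 1, the leftmost cover in the top view, was the one not snapped home. It is now pressed fully down and level, and the job is handed in.

- **Finding it:** I pressed an end pad of each of the four covers in turn. Covers 2, 3 and 4 did not give at about 6–14 N. I first read cover 1 as firm too. I had come down too fast near contact, taking it to the end of its rocking travel at 13 N. A slower second press, up to about 2 N, showed that end dipping and the far end rising.
- **Seating it:** I pressed cover 1's boss. It went down 7 mm, from 0.1047 to 0.0977 m, and held at 18 N without further give.
- **Force reading:** The vertical force while it moved read only 6–7 N, below the stated 9 N or so, with some sideways force on the fingertip as well. It still travelled the full distance and stopped hard.
- **Last checks:** In the before/after side pictures, only cover 1 and the arm with its shadow changed. Both ends of the cover are lower by the same amount. The other covers and objects had not moved, and the arm was clear of everything at about 21 s. I did not press cover 1's ends again after seating it.

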